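# Refill the under-vanity water filter and hold its purge lever half-way

## Task

Pick up the yellow cup, pour all six ceramic balls from it into the blue filter pot and stand the empty cup upright back on the grey tray, let go of. Then press the filter's sprung red purge lever half-way down, so that it lies level at the green mark, keep it there for at least two seconds, and finish while still holding it down: do not let go of it. Leave the tumbler, the scrubber, the hook cluster and the lidded tub where they are.

Things in the scene. Friction and masses are not known exactly. Their poses are not given: they have to be found in the camera images.
- cup_center (a point): Centre (half-way up) of the straight yellow plastic cup: outside diameter 58 mm, height 90 mm, wall 3 mm, floor 4 mm thick, 70 g or so, open at the top, no handle. Its z axis points out of the mouth. It stands upright on the tray and holds the six filter balls. It is strong enough for an ordinary grip.
- cup_mouth (a point): Centre of the cup's mouth, 45 mm along the cup's z axis from cup_center.
- pot_floor (a point): Centre of the inner floor of the filter pot: a blue open round pot, 110 mm outside and 102 mm inside diameter, inner depth 78 mm, fixed on the filter's white base plate (150 x 250 x 14 mm, fixed on the tray, turned up to 0.3 rad). z is up, x points away from the robot, y points from the pot towards the lever (the lever's centre line lies 132 mm in +y of the pot's axis).
- pot_mouth (a point): Centre of the filter pot's open mouth, at rim height (about 102 mm above the work surface). Axes as pot_floor.
- lever_pad (a point): Middle of the upper face of the red press pad (34 mm along the lever, 36 mm wide) at the lever's free end. Pad face above the work surface: 106 mm at rest, 79 mm with the lever level, 51 mm at the stop. The pad lies 92 mm from the pivot, towards -x of pot_floor; the pivot axis runs along y of pot_floor, 74 mm up. z is normal to the pad and turns with the lever.
- lever_arm (a joint): Angle of the sprung purge lever: 0 at rest (sloping 0.3 rad up from its pivot to the pad), 0.3 when half-way down (the lever is level, at the green mark), 0.6 at its bottom stop. It is pressed by pushing the pad down, with about 3 N at the start, 5 N half-way and 8 N at the stop, and springs back when let go. A slim white gauge post beside it has a green mark at level and a red one lower.
- ball0_center (a point): Centre of one of the six brown glazed, slippery ceramic filter balls, 19 mm in diameter, 11 g, that start in the cup.
- ball1_center (a point): Centre of one of the six brown glazed, slippery ceramic filter balls, 19 mm in diameter, 11 g, that start in the cup.
- ball2_center (a point): Centre of one of the six brown glazed, slippery ceramic filter balls, 19 mm in diameter, 11 g, that start in the cup.
- ball3_center (a point): Centre of one of the six brown glazed, slippery ceramic filter balls, 19 mm in diameter, 11 g, that start in the cup.
- ball4_center (a point): Centre of one of the six brown glazed, slippery ceramic filter balls, 19 mm in diameter, 11 g, that start in the cup.
- ball5_center (a point): Centre of one of the six brown glazed, slippery ceramic filter balls, 19 mm in diameter, 11 g, that start in the cup.
- tumbler_center (a point): Centre of a glass tumbler standing upside down on the tray, 70 mm across, 95 mm high. Bystander.
- scrubber_center (a point): Middle of a round pink silicone scrubber, 76 mm across, 46 mm high with its loop. Bystander.
- hooks_center (a point): Middle of a white plastic hook cluster lying on its back: plate 40 x 110 x 6 mm, hooks to 40 mm high. Bystander.
- tub_center (a point): Centre of a clear storage tub with a blue clip-on lid, 98 x 164 x 75 mm. Bystander.
Things that resemble listed ones, but are neither listed nor needed, are in the scene too. Of the things that look like the part that bears cup_center, the largest one is meant.

How it is judged:
By the outcome, as a careful person would: the job done as asked, in the order asked, and still so for the second after the job is handed in, while the arm keeps its last pose, push and grip.
It also fails if it takes over 72 s, if anything falls off the work surface, if the arm or the gripper's body presses on something with over 40 N, if the wrist force passes 120 N, or if a joint passes its speed limit or range.

## Robot

A 6-joint arm with a two-finger parallel gripper is mounted at the origin on the work surface. World frame = base frame: x ahead of the robot, y to its left, z up, the work surface at z = 0. Lengths are in m, angles in rad, forces in N, time in s.
With the tool pointing down it reaches from about 0.25 to 0.775 m from the base axis. Payload 4 kg.
Tool frame: the origin (TCP) lies on the centre line of the jaws, within the pads' length; the fingertips stand ctrl.tcp_to_tips ahead of it and the grasp point (between the pads) lies 8 mm behind it (ctrl.tcp_to_tips is the distance from the TCP to the fingertips, in m); z points along the fingers, y is the line along which they close (so a half turn about z gives the same grasp; the last joint's range is limited). The gripper opens to 94 mm and grips with 3 to 60 N. Pads are 16 mm wide; open, the fingers measure 119 mm over their backs; the gripper's body (75 mm by 177 mm) begins 78 mm behind the grasp point.
Start: joints at [-1.352, 0.087, 1.371, -0, 1.684, -0.103], TCP at [0.174, -0.522, 0.217] pointing down, gripper open.
Joint ranges: [-3.1, 3.1], [-0.76, 2.03], [0.27, 2.55], [-1.08, 4.22], [0.17, 2.65], [-2.57, 2.57]. Speed limits (rad/s): [2.79, 2.79, 3.14, 3.14, 3.14, 3.14].

## Interface

Orientations are given as a unit quaternion [w, x, y, z].
In Python, from plant import status, capture, ticket, ctrl gives the robot as it stands.
- The arm moves only by the tool jog_arm, never from a script. Its argument "series" is a list of rows, each an object with "translation": the shift along the tool's x, y, z in cm, a list of three; "twist": the turn, a rotation vector about the tool's x, y, z in rad, a list of three. In form: [{"translation": [tx, ty, tz], "twist": [ax, ay, az]}, ...]. A call has 1 to 8 rows; each row is the pose to reach, as a shift and turn from the pose commanded when the call began, along the tool's axes at that moment; what a row does not reach only later rows make up. A row lasts 1/8 s, in which the tool goes at most 62.5 mm and 10.7 degrees, less where a joint would pass 70% of its speed; a pose out of reach is approached as far as the arm can. A call with a gripper value outside its range is refused whole. "gripper" is the gripper command: -1 is fully open, 1 is shut, values between are in proportion, set as the call begins (left out, the last holds). The fingers move at their own pace and stop on an object; "grip_force" is the grip in N (left out, the last holds). Time passes only in rows, so rows that repeat a pose let the fingers close. It gives the time, the measured TCP pose, the force, the opening and the grip force at its end, in the units of the state.
- status.read_state(): the state, without advancing time (a new reading comes with each control period).
- capture(name): name is "side" or "top"; returns a dict with "image" (400x640x3 uint8, blue, green, red), "K" (3x3 intrinsics, pixels), "k1" (the pictures are not rectified: a ray, as slopes to the right and down, at radius r is drawn at 1 + k1 r^2 times it, then the intrinsics apply), "rvec" (rotation vector, rad) and "tvec" (3), from world to camera coordinates, as OpenCV has them. Camera axes: x right, y down, z forward; pixel columns grow to the right and rows downward; lengths in m; the calibration is good to about 2 mm. A picture is of the moment at which its call begins. There is no depth.
- ticket.hand_in(): hands the job in; it is judged then, once.
The state is a dict: "time": time; "qpos": joint angles; "qvel": joint speeds; "joint_efforts": joint torques, N m; "ee_pos": TCP position; "tool_rot": TCP orientation; "contact_force": force on the tool from outside, world axes, zero at the start; "torque": the same for the moment, N m; "grip_width": finger opening in m; "grip_force": force on a finger pad.
Only numpy, scipy, OpenCV 4.12 (cv2) and the standard library are available. Lean on these libraries where they do the work, as an engineer would, in place of code of your own. Each camera call takes 0.05 s, during which the arm holds its last target. There are 200 camera calls.

## Working session

There is one attempt and no reset: what is moved stays moved. The work goes in short steps, Python scripts to look and compute and a tool call to move; the robot and the scene stay as the last step left them, time stands still between calls to the robot, and variables do not carry over. Pictures are saved under pics/ and viewed, at most 10 in all, crops included, and the job is handed in when it is done.

Besides the shell and the picture viewer there is one more tool, called after ">>>" by a JSON object that holds its "fn" and its "kwargs", one argument or row to a line. jog_arm: Moves the arm, as the interface text tells. Its arguments: {"type":"object","properties":{"series":{"type":"array"},"gripper":{"type":"number"},"grip_force":{"type":"number"}},"required":["series"]}

```bash
mkdir -p pics; cat > h.py <<'E'
import numpy as np, cv2
from scipy.spatial.transform import Rotation as R
def ray(c,u,v):
    K=c["K"];d=np.array([(u-K[0][2])/K[0][0],(v-K[1][2])/K[1][1]]);s=d.copy()
    for _ in range(30): s=d/(1+c["k1"]*(s@s))
    M=cv2.Rodrigues(np.array(c["rvec"],float))[0]
    return -M.T@np.array(c["tvec"],float).ravel(), M.T@np.array([s[0],s[1],1.])
def onz(c,u,v,z):
    o,d=ray(c,u,v);return o+d*(z-o[2])/d[2]
def proj(c,p):
    M=cv2.Rodrigues(np.array(c["rvec"],float))[0];q=M@np.array(p,float)+np.array(c["tvec"],float).ravel()
    s=q[:2]/q[2];s=s*(1+c["k1"]*(s@s));K=c["K"];return np.array([K[0][0]*s[0]+K[0][2],K[1][1]*s[1]+K[1][2]])
E
python3 - <<'E'
from plant import *
import cv2,pickle
print(status.read_state(),ctrl.tcp_to_tips)
for n in("side","top"):
    c=capture(n);cv2.imwrite(f"pics/{n}0.png",c["image"]);pickle.dump(c,open(n+"0.pkl","wb"))
    from h import *
    print(n,ray(c,320,200),c["k1"],c["K"])
E
```

```text
{'time': 0.0, 'qpos': array([-1.35211224e+00,  8.79454078e-02,  1.37220686e+00, -6.83579820e-06,
        1.68357512e+00, -1.03123305e-01]), 'qvel': array([-1.20047865e-03, -3.37857169e-05, -4.53774611e-04, -7.47989279e-04,
       -5.95584130e-04,  7.39143079e-04]), 'joint_efforts': array([-5.48999815e-04, -3.40176308e+01, -3.02433836e+01,  7.17220595e-02,
        3.27058334e-02, -1.78285782e-04]), 'ee_pos': array([ 0.17382649, -0.52127859,  0.21533342]), 'tool_rot': array([-1.06539004e-03,  9.87082404e-01,  1.60209829e-01, -6.50295246e-05]), 'contact_force': array([-0.2786837 ,  0.52389591,  0.50528938]), 'torque': array([-0.00431476,  0.01831026,  0.01991262]), 'grip_force': 0.0, 'grip_width': 0.09413146945187827} 0.011
side (array([0.26351986, 0.86203086, 0.85586518]), array([ 0.19560683, -0.74533756, -0.63745635])) -0.04955012839382147 [[502.49743913   0.         314.06729827]
 [  0.         502.49743913 199.42346475]
 [  0.           0.           1.        ]]
top (array([ 0.45474592, -0.04668986,  1.06563002]), array([ 0.05059911,  0.00485036, -0.9988595 ])) 0.006525680084284214 [[389.23333249   0.         319.22384554]
 [  0.         389.23333249 193.25690511]
 [  0.           0.           1.        ]]
```

View pics/side0.png

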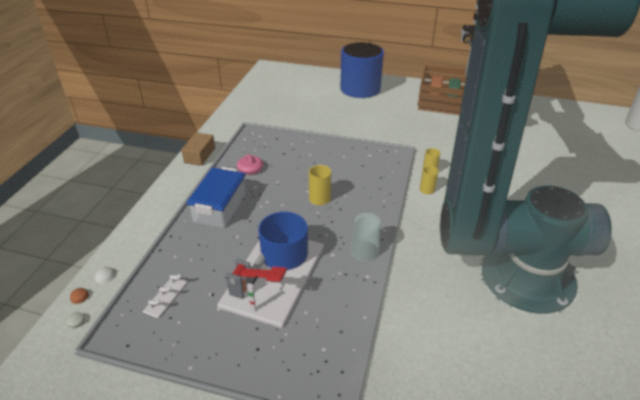

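View pics/top0.png

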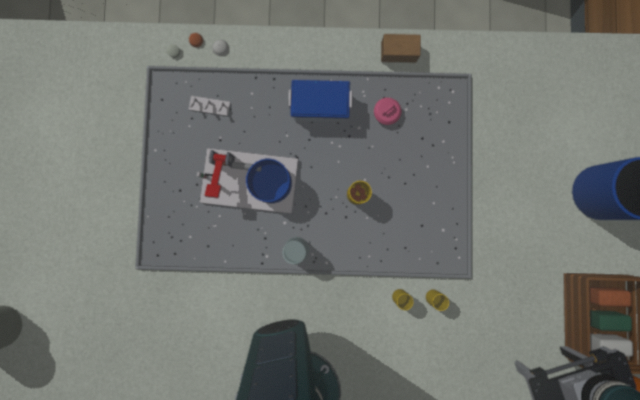

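Side view: yellow cup at (320,185), pot (284,240), red lever (262,272), tumbler (367,237). Top view: cup (359,192) on the tray with brown balls inside, pot (269,180), lever pad (212,190), base plate (250,181). The yellow candidates (top view) are (359,192), (403,299) and (437,299). The first fits: it is the largest, on the tray, and has balls in it. I'll confirm this in a crop and measure.

```bash
python3 - <<'E'
import pickle
from h import *
t=pickle.load(open("top0.pkl","rb"));s=pickle.load(open("side0.pkl","rb"))
im=t["image"];H=cv2.cvtColor(im,cv2.COLOR_BGR2HSV)
cv2.imwrite("pics/crop.png",np.vstack([cv2.resize(im[130:320,190:460],None,fx=2.9,fy=2.9,interpolation=3)]))
def blobs(c,lo,hi,n,mn=40):
    H=cv2.cvtColor(c["image"],cv2.COLOR_BGR2HSV)
    m=cv2.inRange(H,lo,hi);cs,_=cv2.findContours(m,0,1)
    for k in cs:
        if cv2.contourArea(k)>mn: print(n,cv2.contourArea(k),cv2.boundingRect(k),cv2.fitEllipse(k),cv2.minAreaRect(k))
for c,n in((t,"T"),(s,"S")):
    blobs(c,(20,120,60),(35,255,255),n+"yel"); blobs(c,(105,120,40),(125,255,255),n+"blue",300); blobs(c,(0,170,90),(8,255,255),n+"red")
blobs(t,(0,0,150),(180,40,255),"white",500)
E
```

```text
Tyel 231.0 (426, 290, 23, 21) ((436.8486633300781, 299.7100830078125), (14.032444953918457, 24.5977725982666), 127.27128601074219) ((437.1200256347656, 299.8399963378906), (24.40000343322754, 14.40000057220459), 36.869895935058594)
Tyel 228.0 (393, 290, 20, 20) ((402.45989990234375, 299.0422668457031), (14.433151245117188, 22.053543090820312), 131.43319702148438) ((402.5000305175781, 299.0), (21.92030906677246, 14.849242210388184), 45.0)
Tyel 400.5 (347, 181, 25, 23) ((359.0910339355469, 192.17929077148438), (21.65735626220703, 23.69921112060547), 63.360660552978516) ((358.8999938964844, 192.30001831054688), (21.913463592529297, 23.702320098876953), 63.43495178222656)
Tblue 1063.5 (249, 159, 41, 43) ((270.1426696777344, 181.43734741210938), (36.94923400878906, 41.67738723754883), 19.64448356628418) ((271.2944030761719, 181.35650634765625), (36.38880157470703, 41.229766845703125), 22.380136489868164)
Tblue 1827.5 (574, 158, 66, 61) ((630.6300659179688, 187.8622589111328), (53.271766662597656, 112.232177734375), 91.55570220947266) ((606.5, 188.0), (60.0, 65.0), 90.0)
Tblue 1962.0 (291,
[... 1024 characters left out ...]
0.0)
Sblue 1306.5 (187, 168, 57, 43) ((215.877197265625, 188.73207092285156), (34.50019836425781, 54.12945556640625), 55.94036102294922) ((215.46151733398438, 188.80767822265625), (33.83671188354492, 55.747371673583984), 33.6900634765625)
Sblue 1237.5 (342, 51, 40, 46) ((358.81890869140625, 72.44644927978516), (38.90456771850586, 49.70528030395508), 9.43717098236084) ((360.390869140625, 74.07321166992188), (39.15633010864258, 44.254539489746094), 3.012787342071533)
Sred 165.0 (236, 266, 48, 14) ((260.0682678222656, 271.63690185546875), (10.8152437210083, 43.38528823852539), 95.10456848144531) ((259.32763671875, 272.68377685546875), (46.775508880615234, 10.441194534301758), 4.513988018035889)
```

View pics/crop.png

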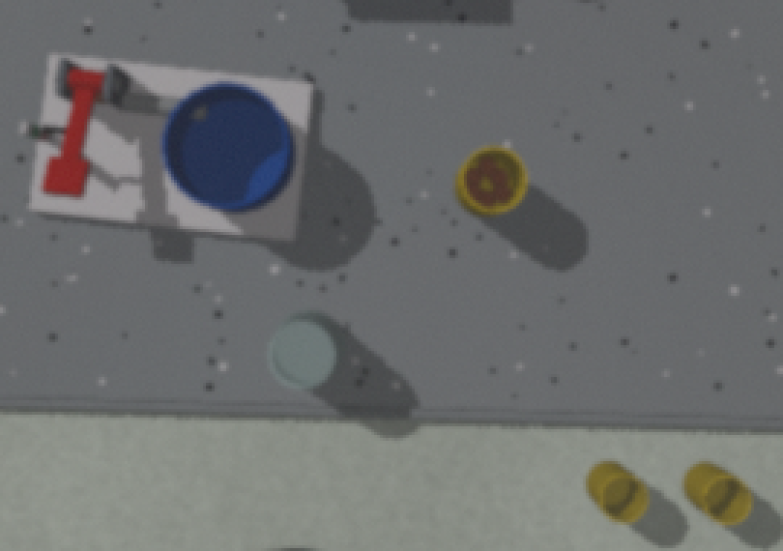

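The crop shows that the cup with the brown balls, crop (493,180), is the largest of the three yellow items; the other two are smaller and off the tray. The pot rim centre is at crop (228,147) and the lever pad at crop (66,176).

```bash
python3 - <<'E'
import pickle
from h import *
t=pickle.load(open("top0.pkl","rb"));s=pickle.load(open("side0.pkl","rb"))
f=lambda x,y:(190+x/2.9-.33,130+y/2.9-.33)
for n,p,z in(("cup",(492,180),.094),("pot",(228,147),.102),("pad",(66,176),.106),("tumbler",(303,353),.098)):
    P=onz(t,*f(*p),z);print(n,f(*p),P.round(4),proj(s,P).round(1))
for p in((50,53),(315,82),(297,242),(28,211)): print("plate",onz(t,*f(*p),.018).round(4))
C=onz(t,*f(492,180),.094);print("cup bottom side proj",[proj(s,[C[0],C[1],z]).round(1) for z in(0,.004,.094)])
a=onz(t,*f(85,72),.08);print("hinge",a)
for n,u,v in(("hooks",209,106),("tub",320,99),("scr",388,110)): print(n,onz(t,u,v,.04).round(3))
# side rim cup
m=cv2.inRange(cv2.cvtColor(s["image"],cv2.COLOR_BGR2HSV),(18,80,40),(38,255,255))[155:215,300:345]
ys,xs=np.nonzero(m);print("side cup",xs.min()+300,xs.max()+300,ys.min()+155,ys.max()+155)
print(R.from_quat([.987,.160,0,-.001]).as_matrix().round(3))
cv2.imwrite("pics/crop2.png",cv2.resize(s["image"][155:330,210:410],None,fx=3.9,fy=3.4,interpolation=3))
E
```

```text
cup (359.32517241379315, 191.73896551724138) [ 0.5272 -0.1398  0.094 ] [319.9 171.3]
pot (268.29068965517246, 180.35965517241377) [0.5492 0.0879 0.102 ] [283.9 225.6]
pad (212.42862068965516, 190.35965517241377) [0.5204 0.2247 0.106 ] [276.2 271.4]
tumbler (294.15275862068967, 251.39413793103446) [0.3752 0.0185 0.098 ] [366.9 220.6]
plate [0.6417 0.2698 0.018 ]
plate [0.6206 0.0203 0.018 ]
plate [0.4706 0.0325 0.018 ]
plate [0.4929 0.2835 0.018 ]
cup bottom side proj [array([319.7, 199.7]), array([319.7, 198.5]), array([319.9, 171.3])]
hinge [0.61450453 0.2194305  0.08      ]
hooks [0.752 0.263 0.04 ]
tub [ 0.778 -0.035  0.04 ]
scr [ 0.752 -0.217  0.04 ]
side cup 309 330 165 204
[[ 0.949  0.316 -0.   ]
 [ 0.316 -0.949  0.002]
 [ 0.    -0.002 -1.   ]]
```

View pics/crop2.png

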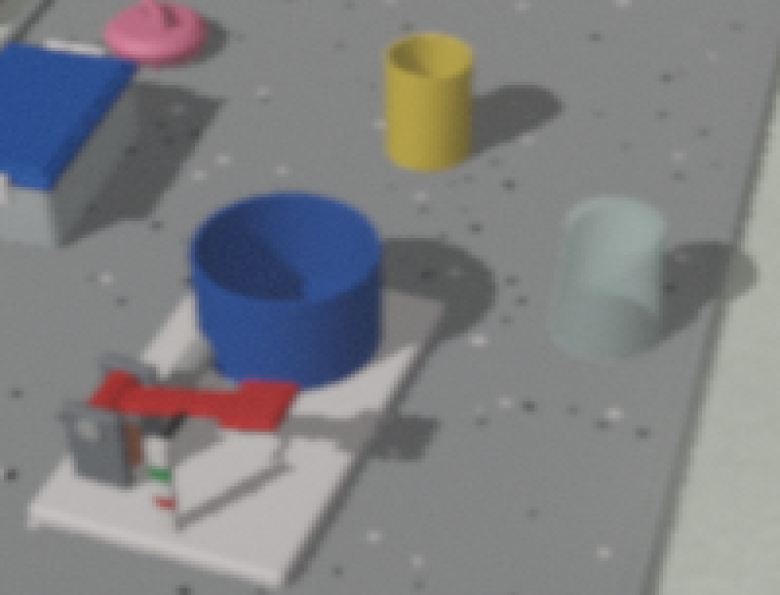

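>>> {"fn": "jog_arm", "kwargs": {
  "series": [
    {"translation": [6, -0.5, -0.7], "twist": [0, 0, 0]},
    {"translation": [12, -1, -1.4], "twist": [0, 0, 0]},
    {"translation": [18, -1.5, -2], "twist": [0.1, 0, 0]},
    {"translation": [24, -2, -3], "twist": [0.25, 0, 0]},
    {"translation": [30, -2.8, -3.5], "twist": [0.4, 0, 0]}
  ]
}}

```text
time: 0.72
ee_pos: [0.4514, -0.3994, 0.2526]
tool_rot: [-0.197, 0.967, 0.157, -0.032]
contact_force: [0.3, -1.5, 0.4]
grip_width: 0.0941
grip_force: 0.0
```

```bash
python3 -c "
from plant import *
s=status.read_state()
for k in('time','qpos','ee_pos','tool_rot'):print(k,s[k])"
```

```text
time 0.725
qpos [-0.89548082  0.48451334  0.85759028  0.16512645  2.17307259  0.42103869]
ee_pos [ 0.45137966 -0.39942998  0.25264865]
tool_rot [-0.19727793  0.96713342  0.1571849  -0.03205114]
```

```bash
cat >> h.py <<'E'
from scipy.optimize import least_squares
def rot(q):
    a=q[1]+q[2]
    # columns: tool pointing chain
    return R.from_euler('ZY',[q[0],a])*R.from_euler('Z',q[3])*R.from_euler('Y',q[4])*R.from_euler('Z',q[5])
def fk(q,p):
    e,d,L2,L3,L6,a0=p;a=q[1]+q[2]
    w=np.array([a0+L2*np.sin(q[1])+L3*np.sin(a),e,d+L2*np.cos(q[1])+L3*np.cos(a)])
    return R.from_euler('Z',q[0]).apply(w)+L6*rot(q).as_matrix()[:,2]
D=[([-1.35211224e+00,8.79454078e-02,1.37220686e+00,-6.8e-06,1.68357512,-.103123],[.17382649,-.52127859,.21533342],[-1.06539004e-03,9.87082404e-01,1.60209829e-01,-6.50295246e-05]),
([-0.89548082,0.48451334,0.85759028,0.16512645,2.17307259,0.42103869],[0.45137966,-0.39942998,0.25264865],[-0.19727793,0.96713342,0.1571849,-0.03205114])]
def fit(D,prior=(.057,.3,.4,.35,.2,0)):
    f=lambda p:np.concatenate([fk(q,p)-np.array(x) for q,x,_ in D]+[1e-3*(p-np.array(prior))])
    return least_squares(f,prior)
E
python3 - <<'E'
from h import *
r=fit(D);print(r.x.round(4),r.fun.round(4))
for q,x,t in D:
    T=R.from_quat([*t[1:],t[0]]);print((rot(q).inv()*T).as_rotvec().round(3))
E
```

```text
[ 0.0566  0.0136  0.4825  0.5491  0.3396 -0.0408] [ 0.     -0.      0.     -0.      0.     -0.     -0.     -0.0003  0.0001
  0.0002  0.0001 -0.    ]
[ 0.    -0.     1.571]
[ 0.    -0.     1.571]
```

```bash
cat >> h.py <<'E'
Z90=R.from_euler('Z',np.pi/2)
LO=np.array([-3.1,-.76,.27,-1.08,.17,-2.57]);HI=np.array([3.1,2.03,2.55,4.22,2.65,2.57])
def ik(pos,Rt,p,q0):
    f=lambda q:np.concatenate([5*(fk(q,p)-pos),((rot(q)*Z90).inv()*Rt).as_rotvec(),1e-4*(q-q0)])
    r=least_squares(f,np.clip(q0,LO+.01,HI-.01),bounds=(LO,HI));return r.x,np.abs(r.fun[:6]).max()
def frame(z,y):
    z=np.array(z,float);z/=np.linalg.norm(z);y=np.array(y,float);y-=z*(y@z);y/=np.linalg.norm(y)
    return R.from_matrix(np.column_stack([np.cross(y,z),y,z]))
def st():
    from plant import status
    s=status.read_state();t=s["tool_rot"];return s,np.array(s["ee_pos"]),R.from_quat([*t[1:],t[0]])
def goto(pos,Rt,frm=None):
    s,x,T=st()
    if frm: x,T=frm
    print("cm",(T.inv().apply(np.array(pos)-x)*100).round(2),"twist",(T.inv()*Rt).as_rotvec().round(3))
E
python3 - <<'E'
from h import *
p=fit(D).x;s,x,T=st();q=np.array(s["qpos"])
for al in(50,25):
  for sg in(1,-1):
   for yx in(0,.35,-.35):
    a=np.radians(al);F=frame([np.sin(yx)*np.cos(a),np.cos(yx)*np.cos(a),-np.sin(a)],[sg*np.cos(yx),-sg*np.sin(yx),0])
    for g in (q,[-.9,.9,1.,1.5,1.5,0]):
      r,e=ik([.527,-.14-(.25 if al==50 else 0),.2 if al==50 else .06],F,p,np.array(g));print(al,sg,yx,r.round(2),round(e,3))
    if al==50: goto([.5,-.36,.22],F)
E
```

```text
50 1 0 [-0.93  0.67  0.78  0.51  2.22 -0.73] 0.0
50 1 0 [-0.93  0.67  0.78  0.51  2.22 -0.73] 0.0
cm [ 5.86 -0.75  3.87] twist [ 0.094  0.349 -1.279]
50 1 0.35 [-1.    0.51  1.01  0.6   2.01 -0.49] 0.0
50 1 0.35 [-1.    0.51  1.01  0.6   2.01 -0.49] 0.0
cm [ 5.86 -0.75  3.87] twist [-0.05   0.463 -0.969]
50 1 -0.35 [-0.85  0.8   0.56  0.36  2.41 -1.01] 0.0
50 1 -0.35 [-0.85  0.8   0.56  0.36  2.41 -1.01] 0.0
cm [ 5.86 -0.75  3.87] twist [ 0.244  0.221 -1.582]
50 -1 0 [-0.93  0.67  0.78  0.51  2.22  2.42] 0.0
50 -1 0 [-0.93  0.67  0.78  0.51  2.22  2.42] 0.0
cm [ 5.86 -0.75  3.87] twist [ 0.377 -0.101  1.829]
50 -1 0.35 [-1.01  0.5   1.03  0.6   1.99  2.57] 0.065
50 -1 0.35 [-1.01  0.5   1.03  0.6   1.99  2.57] 0.065
cm [ 5.86 -0.75  3.87] twist [0.542 0.058 2.113]
50 -1 -0.35 [-0.85  0.8   0.56  0.36  2.41  2.13] 0.0
50 -1 -0.35 [-0.85  0.8   0.56  0.36  2.41  2.13] 0.0
cm [ 5.86 -0.75  3.87] twist [ 0.22  -0.243  1.535]
25 1 0 [-0.79  0.5   1.51  0.77  1.98 -0.8 ] 0.0
25 1 0 [-0.79  0.5   1.51  0.77  1.98 -0.8 ] 0.0
25 1 0.35 [-0.89  0.34  1.74  0.92  1.77 -0.7 ] 0.0
25 1 0.35 [-0.89  0.34  1.74  0.92  1.77 -0.7 ] 0.0
25 1 -0.35 [-0.67  0.64  1.29  0.62  2.18 -0.93] 0.0
25 1 -0.35 [-0.67  0.64  1.29  0.62  2.18 -0.93] 0.0
25 -1 0 [-0.79  0.5   1.51  0.77  1.98  2.34] 0.0
25 -1 0 [-0.79  0.5   1.51  0.77  1.98  2.34] 0.0
25 -1 0.35 [-0.89  0.34  1.74  0.92  1.77  2.45] 0.0
25 -1 0.35 [-0.89  0.34  1.74  0.92  1.77  2.45] 0.0
25 -1 -0.35 [-0.67  0.64  1.29  0.62  2.18  2.21] 0.0
25 -1 -0.35 [-0.67  0.64  1.29  0.62  2.18  2.21] 0.0
```

```bash
cat >> h.py <<'E'
def F25(al=25,yx=.35):
    a=np.radians(al);return frame([np.sin(yx)*np.cos(a),np.cos(yx)*np.cos(a),-np.sin(a)],[np.cos(yx),-np.sin(yx),0])
E
python3 - <<'E'
from h import *
F=F25();d=F.as_matrix()[:,2]
P=np.array([.527,-.140,.058])+d*(.008-.15);print(P);goto(P,F)
E
```

```text
[ 0.48287052 -0.26089323  0.11801179]
cm [ 7.37 -5.9  17.14] twist [ 0.165  0.863 -0.981]
```

>>> {"fn": "jog_arm", "kwargs": {
  "series": [
    {"translation": [0.9, -0.7, 2.1], "twist": [0.021, 0.108, -0.123]},
    {"translation": [1.8, -1.5, 4.3], "twist": [0.041, 0.216, -0.245]},
    {"translation": [2.8, -2.2, 6.4], "twist": [0.062, 0.324, -0.368]},
    {"translation": [3.7, -3, 8.6], "twist": [0.083, 0.432, -0.49]},
    {"translation": [4.6, -3.7, 10.7], "twist": [0.103, 0.539, -0.613]},
    {"translation": [5.5, -4.4, 12.9], "twist": [0.124, 0.647, -0.736]},
    {"translation": [6.5, -5.2, 15], "twist": [0.144, 0.755, -0.858]},
    {"translation": [7.37, -5.9, 17.14], "twist": [0.165, 0.863, -0.981]}
  ]
}}

```text
time: 1.72
ee_pos: [0.4811, -0.2618, 0.1159]
tool_rot: [-0.307, 0.69, 0.485, 0.442]
contact_force: [-0.2, -0.3, 0.3]
grip_width: 0.0936
grip_force: 0.0
```

```bash
python3 - <<'E'
from h import *
s,x,T=st();print(s["time"],s["qpos"].round(4),x)
D.append((s["qpos"],x,None));r=fit(D);print(r.x.round(4),r.fun.round(4))
import pickle;pickle.dump(D,open("D.pkl","wb"))
F=F25();d=F.as_matrix()[:,2]
for b in(.08,.04,0): goto(np.array([.527,-.140,.058])+d*(.008-b),F)
E
```

```text
1.725 [-1.0581  0.5516  1.3922  0.8491  1.9763 -0.6963] [ 0.48111608 -0.26176549  0.11589117]
[5.170e-02 1.005e-01 4.148e-01 5.171e-01 3.574e-01 3.000e-04] [-0.004  -0.0043 -0.002  -0.0195  0.0204  0.0033  0.0186 -0.018  -0.0013
 -0.     -0.0002  0.      0.0002  0.0002  0.    ]
cm [0.24 0.13 7.04] twist [ 0.002 -0.001  0.005]
cm [ 0.24  0.12 11.04] twist [ 0.002 -0.001  0.005]
cm [ 0.23  0.11 15.04] twist [ 0.002 -0.001  0.005]
```

>>> {"fn": "jog_arm", "kwargs": {
  "series": [
    {"translation": [0.24, 0.12, 4], "twist": [0, 0, 0.005]},
    {"translation": [0.24, 0.12, 8], "twist": [0, 0, 0.005]},
    {"translation": [0.24, 0.12, 11], "twist": [0, 0, 0.005]},
    {"translation": [0.24, 0.12, 13.5], "twist": [0, 0, 0.005]},
    {"translation": [0.23, 0.12, 15], "twist": [0, 0, 0.005]},
    {"translation": [0.23, 0.12, 15], "twist": [0, 0, 0.005]}
  ]
}}

```text
time: 2.48
ee_pos: [0.5292, -0.1333, 0.0545]
tool_rot: [-0.309, 0.692, 0.482, 0.439]
contact_force: [-0.2, 0.4, -0.8]
grip_width: 0.0936
grip_force: 0.0
```

```bash
python3 - <<'E'
from h import *
from plant import capture
s,x,T=st();print(x,s["contact_force"])
a=[capture(n)["image"] for n in("top","side")]
cv2.imwrite("pics/pre.png",np.hstack([cv2.resize(a[0][120:300,240:420],(400,400),interpolation=3),cv2.resize(a[1][130:290,250:410],(400,400),interpolation=3)]))
E
```

```text
[ 0.52924741 -0.13325752  0.05446549] [-0.24008972  0.38382808 -0.75175119]
```

View pics/pre.png

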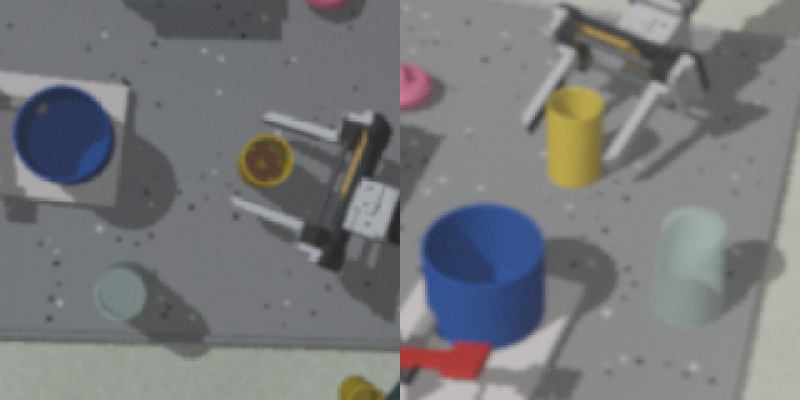

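The cup (top crop 265,161; side crop 574,135) stands centred between the open fingers. I'll close the gripper.

>>> {"fn": "jog_arm", "kwargs": {
  "series": [
    {"translation": [0, 0, 0], "twist": [0, 0, 0]},
    {"translation": [0, 0, 0], "twist": [0, 0, 0]},
    {"translation": [0, 0, 0], "twist": [0, 0, 0]},
    {"translation": [0, 0, 0], "twist": [0, 0, 0]},
    {"translation": [0, 0, 0], "twist": [0, 0, 0]},
    {"translation": [0, 0, 0], "twist": [0, 0, 0]}
  ],
  "gripper": 1,
  "grip_force": 25
}}

```text
time: 3.32
ee_pos: [0.5296, -0.1343, 0.0551]
tool_rot: [-0.308, 0.693, 0.482, 0.439]
contact_force: [0.1, -1.6, 1.6]
grip_width: 0.0575
grip_force: 25.0
```

```bash
python3 - <<'E'
from h import *
s,x,T=st();print(x,s["grip_force"],s["grip_width"],s["time"]);M=T.as_matrix();print(M.round(3))
# cup in tool
up=T.inv().apply([0,0,1]);print("up in tool",up.round(3))
np.save("grasp.npy",np.r_[x,T.as_quat()])
print("lift12cm",T.inv().apply([0,0,12]).round(2))
# refit w/ offset
import pickle
D=pickle.load(open("D.pkl","rb"));D.append((s["qpos"],x,None))
def fk2(q,p):
    e,d,L2,L3,L6,a0,h,wx,e2=p;a=q[1]+q[2]
    w=np.array([a0+L2*np.sin(q[1])+h*np.cos(a)+L3*np.sin(a),e,d+L2*np.cos(q[1])-h*np.sin(a)+L3*np.cos(a)])
    A=R.from_euler('ZY',[q[0],a])*R.from_euler('Z',q[3])
    return R.from_euler('Z',q[0]).apply(w)+A.apply([0,e2,0])+rot(q).apply([0,0,L6])+(A*R.from_euler('Y',q[4])).apply([wx,0,0])
pr=np.array([.03,.2,.42,.4,.25,0,0,0,.02])
for mask in([1]*6+[0,0,1],[1]*9,[1]*6+[0,1,0],[1]*6+[1,0,0]):
    mk=np.array(mask)
    f=lambda p:np.concatenate([fk2(q,pr*(1-mk)*0+p*mk)-np.array(x) for q,x,_ in D]+[1e-3*(p-pr)])
    r=least_squares(f,pr);print(mask,r.x.round(4),np.abs(r.fun[:12]).max().round(4))
E
```

```text
[ 0.52959489 -0.13431699  0.05511343] 24.998410530388355 0.05753858451961611 3.325
[[ 0.148  0.938  0.312]
 [ 0.398 -0.345  0.85 ]
 [ 0.905 -0.002 -0.425]]
up in tool [ 0.905 -0.002 -0.425]
lift12cm [10.86 -0.03 -5.1 ]
[1, 1, 1, 1, 1, 1, 0, 0, 1] [ 0.1612  0.1627  0.323   0.3666  0.2941  0.1618  0.      0.     -0.106 ] 0.0228
[1, 1, 1, 1, 1, 1, 1, 1, 1] [ 0.0566  0.1526  0.449   0.4998  0.3396  0.      0.1007  0.     -0.    ] 0.0
[1, 1, 1, 1, 1, 1, 0, 1, 0] [ 0.0507  0.1439  0.3685  0.4885  0.3446  0.0043  0.     -0.0298  0.02  ] 0.0306
[1, 1, 1, 1, 1, 1, 1, 0, 0] [0.0566 0.1526 0.449  0.4998 0.3396 0.     0.1007 0.     0.02  ] 0.0
```

```bash
cat >> h.py <<'E'
def fk(q,p=None):
    a=q[1]+q[2]
    w=np.array([.449*np.sin(q[1])+.1007*np.cos(a)+.4998*np.sin(a),.0566,.1526+.449*np.cos(q[1])-.1007*np.sin(a)+.4998*np.cos(a)])
    return R.from_euler('Z',q[0]).apply(w)+rot(q).apply([0,0,.3396])
POT=np.array([.549,.088])
def pourplan(yx,al1=12,roll=150,N=16,back=.02,lz=.14):
    g=np.load("grasp.npy");T0=R.from_quat(g[3:]);x0=g[:3]
    up=T0.inv().apply([0,0,1]);Ct=T0.inv().apply(np.array([.527,-.140,.049])-x0);Ct[1]=0
    cf=(F25(al1,yx)*R.from_euler('Z',roll,degrees=True)).apply(up);h=np.array([*cf[:2],0]);h/=np.linalg.norm(h)
    out=[]
    for k in range(N+1):
        u=k/N;Rt=F25(25.2+(al1-25.2)*u,yx)*R.from_euler('Z',roll*u,degrees=True)
        c=Rt.apply(up);n=-np.array([0,0,1])+c*c[2]
        n=h if np.linalg.norm(n)<.05 else n/np.linalg.norm(n)
        lip=np.array([*(POT-back*h[:2]),lz+.09*max(c[2],0)])
        C=lip-.045*c-.029*n;out.append((C-Rt.apply(Ct),Rt,c,C))
    return out,h
E
python3 - <<'E'
from h import *
s,x,T=st();q0=np.array(s["qpos"]);print(fk(q0)-x)
for yx in(-.2,0,.2,.35):
    out,h=pourplan(yx);q=q0;print("yx",yx,h.round(2))
    for k,(P,Rt,c,C) in enumerate(out):
        q,e=ik(P,Rt,None,q)
        if k%4==0: print(k,P.round(3),"c",c.round(2),"C",C.round(3),q.round(2),round(e,4))
E
```

```text
[-1.09134720e-05 -2.97490575e-05  1.48623588e-05]
yx -0.2 [ 0.76 -0.65  0.  ]
0 [0.511 0.126 0.191] c [-0.  0.  1.] C [0.512 0.12  0.185] [-0.39  0.33  1.53  0.93  1.94 -0.55] 0.0
4 [0.488 0.108 0.198] c [ 0.56 -0.01  0.83] C [0.484 0.102 0.194] [-0.45  0.32  1.57  0.95  2.    0.07] 0.0
8 [0.489 0.114 0.184] c [ 0.92 -0.15  0.36] C [0.482 0.109 0.183] [-0.45  0.36  1.59  0.98  1.99  0.69] 0.0
12 [0.505 0.117 0.174] c [ 0.92 -0.32 -0.22] C [0.498 0.113 0.178] [-0.44  0.43  1.56  1.02  2.    1.33] 0.0
16 [0.527 0.112 0.184] c [ 0.56 -0.48 -0.68] C [0.524 0.11  0.192] [-0.44  0.49  1.5   1.08  2.03  2.01] 0.0
yx 0 [ 0.62 -0.79  0.  ]
0 [0.519 0.133 0.191] c [-0.  0.  1.] C [0.519 0.126 0.185] [-0.43  0.23  1.66  1.    1.79 -0.49] 0.0
4 [0.494 0.12  0.198] c [ 0.55 -0.13  0.83] C [0.489 0.115 0.194] [-0.48  0.21  1.71  1.03  1.85  0.13] 0.0
8 [0.495 0.126 0.184] c [ 0.87 -0.33  0.36] C [0.488 0.122 0.183] [-0.48  0.26  1.73  1.06  1.85  0.74] 0.0
12 [0.512 0.125 0.174] c [ 0.84 -0.5  -0.22] C [0.504 0.123 0.178] [-0.48  0.33  1.7   1.1   1.85  1.37] 0.0
16 [0.532 0.116 0.184] c [ 0.45 -0
[... 501 characters left out ...]
1.85  1.19  1.7   1.4 ] 0.0
16 [0.538 0.119 0.184] c [ 0.33 -0.66 -0.68] C [0.534 0.118 0.192] [-0.52  0.28  1.8   1.23  1.74  2.05] 0.0
yx 0.35 [ 0.31 -0.95  0.  ]
0 [0.536 0.14  0.191] c [-0.  0.  1.] C [0.534 0.134 0.185] [-0.46  0.04  1.88  1.12  1.52 -0.36] 0.0
4 [0.508 0.137 0.198] c [ 0.47 -0.31  0.83] C [0.501 0.134 0.194] [-0.51 -0.    1.95  1.16  1.57  0.25] 0.0
8 [0.512 0.142 0.184] c [ 0.71 -0.61  0.36] C [0.503 0.141 0.183] [-0.51  0.05  1.97  1.21  1.57  0.83] 0.0
12 [0.527 0.136 0.174] c [ 0.61 -0.76 -0.22] C [0.519 0.136 0.178] [-0.52  0.13  1.95  1.26  1.58  1.42] 0.0
16 [0.543 0.12  0.184] c [ 0.23 -0.7  -0.68] C [0.539 0.12  0.192] [-0.54  0.19  1.91  1.29  1.63  2.06] 0.0
```

```bash
cat > plan.py <<'E'
from h import *
out,h=pourplan(-.2,lz=.155)
E
python3 - <<'E'
from plan import *
s,x,T=st();P,Rt,c,C=out[0]
goto(P,Rt);print(P);xl=x+[0,0,.15];goto(xl,T);goto(P,Rt,(xl,T))
E
```

```text
cm [ 23.74 -10.81  15.1 ] twist [ 0.499 -0.002 -0.237]
[0.5105332  0.1258121  0.20610645]
cm [13.58 -0.03 -6.37] twist [0. 0. 0.]
cm [ 10.16 -10.77  21.47] twist [ 0.499 -0.002 -0.237]
```

>>> {"fn": "jog_arm", "kwargs": {
  "series": [
    {"translation": [2.7, 0, -1.3], "twist": [0, 0, 0]},
    {"translation": [6.8, 0, -3.2], "twist": [0, 0, 0]},
    {"translation": [10.9, 0, -5.1], "twist": [0, 0, 0]},
    {"translation": [13.6, 0, -6.4], "twist": [0, 0, 0]},
    {"translation": [13.6, 0, -6.4], "twist": [0, 0, 0]}
  ]
}}

```text
time: 3.95
ee_pos: [0.5303, -0.135, 0.2069]
tool_rot: [-0.305, 0.692, 0.484, 0.439]
contact_force: [-1.5, 0.4, -2.2]
grip_width: 0.0577
grip_force: 25.0
```

>>> {"fn": "jog_arm", "kwargs": {
  "series": [
    {"translation": [0.7, -0.8, 1.5], "twist": [0.035, 0, -0.016]},
    {"translation": [2, -2.1, 4.2], "twist": [0.1, 0, -0.047]},
    {"translation": [3.5, -3.8, 7.5], "twist": [0.175, 0, -0.083]},
    {"translation": [5.1, -5.4, 10.7], "twist": [0.25, 0, -0.118]},
    {"translation": [6.7, -7, 14], "twist": [0.325, 0, -0.154]},
    {"translation": [8.2, -8.7, 17.3], "twist": [0.4, 0, -0.19]},
    {"translation": [9.5, -10, 20], "twist": [0.464, 0, -0.22]},
    {"translation": [10.16, -10.77, 21.47], "twist": [0.499, 0, -0.237]}
  ]
}}

```text
time: 4.95
ee_pos: [0.5091, 0.1285, 0.204]
tool_rot: [-0.418, 0.533, 0.653, 0.338]
contact_force: [-0.9, -0.0, -1.0]
grip_width: 0.0571
grip_force: 25.0
```

```bash
python3 - <<'E'
from plan import *
s,x,T=st();print(x,s["grip_width"])
for k in range(1,9): goto(out[k][0],out[k][1])
print("second")
for k in range(9,17): goto(out[k][0],out[k][1],(out[8][0],out[8][1]))
E
```

```text
[0.50906904 0.12854944 0.20404152] 0.05711621511737376
cm [-0.38 -1.51 -2.19] twist [-0.006  0.011  0.162]
cm [-0.07 -1.92 -2.11] twist [-0.003  0.025  0.326]
cm [ 0.12 -2.23 -1.99] twist [0.003 0.04  0.489]
cm [ 0.18 -2.45 -1.8 ] twist [0.011 0.053 0.653]
cm [ 0.11 -2.56 -1.57] twist [0.021 0.066 0.816]
cm [-0.09 -2.56 -1.3 ] twist [0.034 0.079 0.979]
cm [-0.41 -2.46 -1.01] twist [0.049 0.089 1.143]
cm [-0.86 -2.25 -0.69] twist [0.067 0.099 1.306]
second
cm [0.14 0.65 0.26] twist [0.014 0.003 0.164]
cm [0.34 1.4  0.5 ] twist [0.029 0.003 0.327]
cm [0.75 1.61 0.49] twist [0.044 0.001 0.491]
cm [1.35 1.35 0.26] twist [ 0.059 -0.004  0.654]
cm [1.95 1.19 0.  ] twist [ 0.073 -0.011  0.818]
cm [ 2.54  1.13 -0.28] twist [ 0.088 -0.02   0.981]
cm [ 3.06  1.16 -0.6 ] twist [ 0.101 -0.033  1.144]
cm [ 3.49  1.26 -0.93] twist [ 0.114 -0.047  1.307]
```

>>> {"fn": "jog_arm", "kwargs": {
  "series": [
    {"translation": [-0.4, -1.5, -2.2], "twist": [-0.006, 0.011, 0.162]},
    {"translation": [-0.1, -1.9, -2.1], "twist": [-0.003, 0.025, 0.326]},
    {"translation": [0.1, -2.2, -2], "twist": [0.003, 0.04, 0.489]},
    {"translation": [0.2, -2.4, -1.8], "twist": [0.011, 0.053, 0.653]},
    {"translation": [0.1, -2.6, -1.6], "twist": [0.021, 0.066, 0.816]},
    {"translation": [-0.1, -2.6, -1.3], "twist": [0.034, 0.079, 0.979]},
    {"translation": [-0.4, -2.5, -1], "twist": [0.049, 0.089, 1.143]},
    {"translation": [-0.9, -2.2, -0.7], "twist": [0.067, 0.099, 1.306]}
  ]
}}

```text
time: 5.95
ee_pos: [0.4899, 0.1126, 0.1991]
tool_rot: [-0.584, 0.791, 0.182, 0.018]
contact_force: [-0.9, 0.2, -0.3]
grip_width: 0.0577
grip_force: 25.0
```

>>> {"fn": "jog_arm", "kwargs": {
  "series": [
    {"translation": [0.1, 0.6, 0.3], "twist": [0.014, 0.003, 0.164]},
    {"translation": [0.3, 1.4, 0.5], "twist": [0.029, 0.003, 0.327]},
    {"translation": [0.7, 1.6, 0.5], "twist": [0.044, 0.001, 0.491]},
    {"translation": [1.3, 1.4, 0.3], "twist": [0.059, -0.004, 0.654]},
    {"translation": [1.9, 1.2, 0], "twist": [0.073, -0.011, 0.818]},
    {"translation": [2.5, 1.1, -0.3], "twist": [0.088, -0.02, 0.981]},
    {"translation": [3.1, 1.2, -0.6], "twist": [0.101, -0.033, 1.144]},
    {"translation": [3.5, 1.3, -0.9], "twist": [0.114, -0.047, 1.307]}
  ]
}}

```text
time: 6.95
ee_pos: [0.5286, 0.1103, 0.199]
tool_rot: [-0.511, 0.707, -0.322, -0.368]
contact_force: [0.4, -0.4, -0.6]
grip_width: 0.0573
grip_force: 25.0
```

>>> {"fn": "jog_arm", "kwargs": {
  "series": [
    {"translation": [0, 0, 0], "twist": [0, 0, 0]},
    {"translation": [0, 0, 0], "twist": [0, 0, 0]},
    {"translation": [0, 0, 0], "twist": [0, 0, 0]},
    {"translation": [0, 0, 0], "twist": [0, 0, 0]},
    {"translation": [0, 0, 0], "twist": [0, 0, 0]},
    {"translation": [0, 0, 0], "twist": [0, 0, 0]}
  ]
}}

```text
time: 7.7
ee_pos: [0.5295, 0.109, 0.2011]
tool_rot: [-0.512, 0.709, -0.32, -0.364]
contact_force: [-0.1, -0.2, -0.6]
grip_width: 0.0573
grip_force: 25.0
```

```bash
python3 - <<'E'
from plan import *
from plant import capture
s,x,T=st();print(x,out[16][0],s["contact_force"],s["grip_width"],s["time"])
a=[capture(n)["image"] for n in("top","side")]
cv2.imwrite("pics/pour.png",np.hstack([cv2.resize(a[0][90:270,180:360],(400,400),interpolation=3),cv2.resize(a[1][150:310,210:370],(400,400),interpolation=3)]))
E
```

```text
[0.52947677 0.10898091 0.20108258] [0.52722741 0.11194774 0.19925621] [-0.10905043 -0.19379294 -0.6197134 ] 0.0573464289488613 7.7
```

View pics/pour.png

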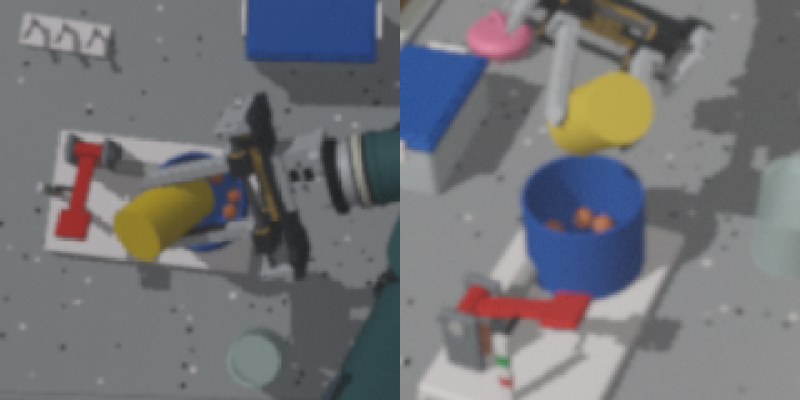

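Side crop: brown balls lie in the pot at (555–600, 215–228); top crop: balls in the pot at (225–235, 180–212). The cup is tipped well past horizontal. I'll turn it back.

```bash
python3 - <<'E'
from plan import *
for k in range(15,7,-1): goto(out[k][0],out[k][1])
print("second")
for k in range(7,-1,-1): goto(out[k][0],out[k][1],(out[8][0],out[8][1]))
g=np.load("grasp.npy");G=R.from_quat(g[3:]);print("third");goto(g[:3]+[0,0,.15],G,out[0][:2])
E
```

```text
cm [-0.17  0.6   0.69] twist [-0.012  0.006 -0.16 ]
cm [-0.31  1.12  0.99] twist [-0.022  0.016 -0.324]
cm [-0.38  1.71  1.25] twist [-0.033  0.025 -0.487]
cm [-0.36  2.35  1.47] twist [-0.046  0.032 -0.651]
cm [-0.25  3.01  1.65] twist [-0.061  0.037 -0.814]
cm [-0.56  3.36  1.66] twist [-0.078  0.04  -0.978]
cm [-1.36  3.34  1.5 ] twist [-0.095  0.041 -1.141]
cm [-2.04  3.29  1.3 ] twist [-0.114  0.039 -1.304]
second
cm [-0.07 -0.52 -0.26] twist [-0.014 -0.005 -0.164]
cm [-0.08 -0.89 -0.52] twist [-0.026 -0.012 -0.327]
cm [-0.02 -1.11 -0.77] twist [-0.038 -0.021 -0.491]
cm [ 0.12 -1.17 -0.99] twist [-0.049 -0.033 -0.654]
cm [ 0.31 -1.07 -1.18] twist [-0.058 -0.046 -0.818]
cm [ 0.58 -0.82 -1.32] twist [-0.066 -0.061 -0.981]
cm [ 0.89 -0.42 -1.43] twist [-0.072 -0.079 -1.144]
cm [ 2.48 -0.24  0.45] twist [-0.075 -0.098 -1.307]
third
cm [-11.11  -3.3  -23.37] twist [-0.499  0.002  0.237]
```

>>> {"fn": "jog_arm", "kwargs": {
  "series": [
    {"translation": [-0.2, 0.6, 0.7], "twist": [-0.012, 0.006, -0.16]},
    {"translation": [-0.3, 1.1, 1], "twist": [-0.022, 0.016, -0.324]},
    {"translation": [-0.4, 1.7, 1.2], "twist": [-0.033, 0.025, -0.487]},
    {"translation": [-0.4, 2.3, 1.5], "twist": [-0.046, 0.032, -0.651]},
    {"translation": [-0.3, 3, 1.6], "twist": [-0.061, 0.037, -0.814]},
    {"translation": [-0.6, 3.4, 1.7], "twist": [-0.078, 0.04, -0.978]},
    {"translation": [-1.4, 3.3, 1.5], "twist": [-0.095, 0.041, -1.141]},
    {"translation": [-2, 3.3, 1.3], "twist": [-0.114, 0.039, -1.304]}
  ]
}}

```text
time: 8.8
ee_pos: [0.489, 0.1142, 0.1991]
tool_rot: [-0.583, 0.79, 0.188, 0.02]
contact_force: [-0.8, 0.4, -1.1]
grip_width: 0.0577
grip_force: 25.0
```

>>> {"fn": "jog_arm", "kwargs": {
  "series": [
    {"translation": [-0.1, -0.5, -0.3], "twist": [-0.014, -0.005, -0.164]},
    {"translation": [-0.1, -0.9, -0.5], "twist": [-0.026, -0.012, -0.327]},
    {"translation": [0, -1.1, -0.8], "twist": [-0.038, -0.021, -0.491]},
    {"translation": [0.1, -1.2, -1], "twist": [-0.049, -0.033, -0.654]},
    {"translation": [0.3, -1.1, -1.2], "twist": [-0.058, -0.046, -0.818]},
    {"translation": [0.6, -0.8, -1.3], "twist": [-0.066, -0.061, -0.981]},
    {"translation": [0.9, -0.4, -1.4], "twist": [-0.072, -0.079, -1.144]},
    {"translation": [2.5, -0.2, 0.4], "twist": [-0.075, -0.098, -1.307]}
  ]
}}

```text
time: 9.8
ee_pos: [0.5116, 0.1245, 0.2056]
tool_rot: [-0.414, 0.533, 0.654, 0.341]
contact_force: [0.2, -0.3, -0.6]
grip_width: 0.0577
grip_force: 25.0
```

>>> {"fn": "jog_arm", "kwargs": {
  "series": [
    {"translation": [-1, -0.3, -2], "twist": [-0.042, 0, 0.02]},
    {"translation": [-2.5, -0.7, -5.3], "twist": [-0.113, 0, 0.054]},
    {"translation": [-4.3, -1.3, -9], "twist": [-0.192, 0, 0.091]},
    {"translation": [-6, -1.8, -12.7], "twist": [-0.271, 0, 0.129]},
    {"translation": [-7.8, -2.3, -16.4], "twist": [-0.35, 0, 0.166]},
    {"translation": [-9.5, -2.8, -20], "twist": [-0.427, 0, 0.203]},
    {"translation": [-10.7, -3.2, -22.5], "twist": [-0.48, 0, 0.228]},
    {"translation": [-11.1, -3.3, -23.4], "twist": [-0.499, 0, 0.237]}
  ]
}}

```text
time: 10.8
ee_pos: [0.53, -0.1366, 0.2045]
tool_rot: [-0.307, 0.694, 0.482, 0.439]
contact_force: [-0.4, -0.0, -0.6]
grip_width: 0.0578
grip_force: 25.0
```

>>> {"fn": "jog_arm", "kwargs": {
  "series": [
    {"translation": [0, 0, 0], "twist": [0, 0, 0]},
    {"translation": [0, 0, 0], "twist": [0, 0, 0]}
  ]
}}

```text
time: 11.05
ee_pos: [0.5302, -0.1341, 0.2045]
tool_rot: [-0.308, 0.692, 0.483, 0.438]
contact_force: [-0.2, -0.7, -1.7]
grip_width: 0.0578
grip_force: 25.0
```

```bash
python3 - <<'E'
from plan import *
from plant import capture
s,x,T=st();print(x,s["contact_force"],s["grip_width"],s["time"])
g=np.load("grasp.npy");G=R.from_quat(g[3:]);goto(g[:3],G);goto(g[:3]+[0,0,.03],G)
up=G.inv().apply([0,0,1]);print("cup axis now",T.apply(up).round(3))
a=[capture(n)["image"] for n in("top","side")]
cv2.imwrite("pics/after.png",np.hstack([cv2.resize(a[0][110:290,210:390],(400,400),interpolation=3),cv2.resize(a[1][110:290,210:390],(400,400),interpolation=3)]))
E
```

```text
[ 0.53022782 -0.13406868  0.20452755] [-0.16133153 -0.67932991 -1.67330731] 0.05777497861055866 11.05
cm [-13.54  -0.     6.32] twist [-0.003  0.001 -0.   ]
cm [-1.082e+01 -1.000e-02  5.040e+00] twist [-0.003  0.001 -0.   ]
cup axis now [0.001 0.001 1.   ]
```

View pics/after.png

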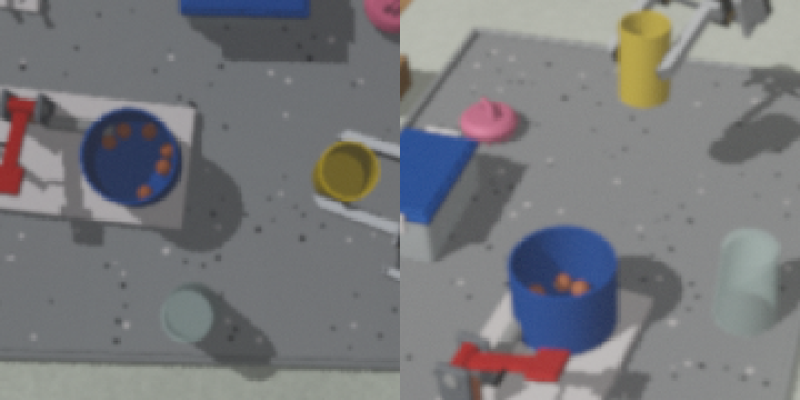

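The top crop shows all six balls in the pot, at (110,142), (124,130), (148,131), (166,151), (163,167) and (144,191). The cup at (348,170) is empty. I'll lower it.

>>> {"fn": "jog_arm", "kwargs": {
  "series": [
    {"translation": [-3, 0, 1.4], "twist": [0, 0, 0]},
    {"translation": [-7, 0, 3.3], "twist": [0, 0, 0]},
    {"translation": [-10.5, 0, 4.9], "twist": [0, 0, 0]},
    {"translation": [-12.2, 0, 5.7], "twist": [-0.002, 0, 0]},
    {"translation": [-12.9, 0, 6], "twist": [-0.003, 0, 0]},
    {"translation": [-13.4, 0, 6.25], "twist": [-0.003, 0, 0]},
    {"translation": [-13.4, 0, 6.25], "twist": [-0.003, 0, 0]}
  ]
}}

```text
time: 12.02
ee_pos: [0.53, -0.1358, 0.0574]
tool_rot: [-0.306, 0.693, 0.482, 0.439]
contact_force: [0.3, -0.2, -0.2]
grip_width: 0.0572
grip_force: 25.0
```

```bash
python3 - <<'E'
from h import *
s,x,T=st();print(x,s["contact_force"],s["grip_width"],s["time"])
E
```

```text
[ 0.52996133 -0.1357703   0.05739306] [ 0.28792384 -0.22978612 -0.15681932] 0.057185244181510775 12.025
```

>>> {"fn": "jog_arm", "kwargs": {
  "series": [
    {"translation": [-0.1, 0, 0.05], "twist": [0, 0, 0]},
    {"translation": [-0.15, 0, 0.07], "twist": [0, 0, 0]},
    {"translation": [-0.15, 0, 0.07], "twist": [0, 0, 0]}
  ]
}}

```text
time: 12.4
ee_pos: [0.5296, -0.1356, 0.0552]
tool_rot: [-0.306, 0.693, 0.482, 0.439]
contact_force: [0.6, -0.4, -0.8]
grip_width: 0.0574
grip_force: 25.0
```

```bash
python3 - <<'E'
from h import *
s,x,T=st();print(x,s["contact_force"],fk(s["qpos"]))
E
```

```text
[ 0.52964149 -0.13557146  0.05522211] [ 0.63470445 -0.36636445 -0.75307644] [ 0.5296305  -0.13560116  0.05523703]
```

>>> {"fn": "jog_arm", "kwargs": {
  "series": [
    {"translation": [0, 0, 0], "twist": [0, 0, 0]},
    {"translation": [0, 0, 0], "twist": [0, 0, 0]},
    {"translation": [0, 0, 0], "twist": [0, 0, 0]},
    {"translation": [0, 0, 0], "twist": [0, 0, 0]},
    {"translation": [0, 0, 0], "twist": [0, 0, 0]},
    {"translation": [0, 0, 0], "twist": [0, 0, 0]}
  ],
  "gripper": -1
}}

```text
time: 13.15
ee_pos: [0.5296, -0.1355, 0.055]
tool_rot: [-0.307, 0.693, 0.482, 0.439]
contact_force: [0.4, 0.5, 0.2]
grip_width: 0.0938
grip_force: 0.0
```

>>> {"fn": "jog_arm", "kwargs": {
  "series": [
    {"translation": [0, 0, -1.5], "twist": [0, 0, 0]},
    {"translation": [0, 0, -4], "twist": [0, 0, 0]},
    {"translation": [0, 0, -7.5], "twist": [0, 0, 0]},
    {"translation": [0, 0, -11], "twist": [0, 0, 0]},
    {"translation": [0, 0, -14], "twist": [0, 0, 0]},
    {"translation": [2, 0, -15], "twist": [0, 0, 0]},
    {"translation": [6, 0, -16], "twist": [0, 0, 0]},
    {"translation": [11, 0, -18], "twist": [0, 0, 0]}
  ]
}}

```text
time: 14.15
ee_pos: [0.4892, -0.2432, 0.2323]
tool_rot: [-0.308, 0.693, 0.481, 0.439]
contact_force: [0.5, -0.7, 0.7]
grip_width: 0.0941
grip_force: 0.0
```

```bash
python3 - <<'E'
from h import *
from plant import capture
s,x,T=st();print(x,s["qpos"].round(2),s["contact_force"],s["time"])
a=[capture(n)["image"] for n in("top","side")]
cv2.imwrite("pics/rel.png",np.hstack([cv2.resize(a[0][110:290,190:410],(400,327),interpolation=3),cv2.resize(a[1][110:290,210:430],(400,327),interpolation=3)]))
# press target
yaw=-.085;ex=np.array([np.cos(yaw),np.sin(yaw)]);ey=np.array([-np.sin(yaw),np.cos(yaw)])
pad=np.array([.5204,.2247]);piv=POT+.132*ey
print("lever line offset of pad",(pad-POT)@ey,(pad-POT)@ex,ex,ey)
E
```

```text
[ 0.48924775 -0.24319235  0.23233261] [-1.03  0.41  1.34  0.94  2.08 -0.5 ] [ 0.50335306 -0.6765457   0.67907691] 14.15
lever line offset of pad 0.133778394776314 -0.04010225792985585 [ 0.99638967 -0.08489768] [0.08489768 0.99638967]
```

View pics/rel.png

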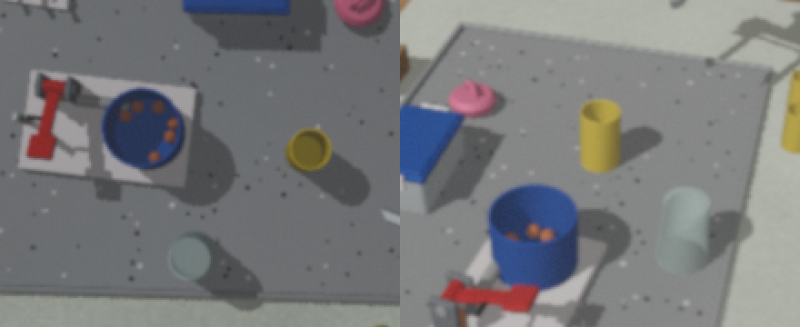

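The cup stands upright and empty at top crop (309,150) and side crop (600,137), released. All six balls are still in the pot. Next is the lever.

```bash
python3 - <<'E'
from h import *
s,x,T=st();q=np.array(s["qpos"])
for y in ([1,-.085,0],[.085,1,0],[-.085,-1,0],[.7,-.7,0]):
    F=frame([0,0,-1],y);P=np.array([.5195,.2245,.22]);r,e=ik(P,F,None,q)
    print(y,r.round(2),e);goto(P,F)
    w=(T.inv()*F).as_rotvec();m=x+(P-x)*.5;M=T*R.from_rotvec(w/2);goto(m,M);goto(P,F,(m,M))
E
```

```text
[1, -0.085, 0] [0.31 0.12 1.33 0.   1.69 0.39] 1.755777482090973e-08
cm [ 17.87 -13.52  41.35] twist [ 0.16  -1.116 -0.233]
cm [ 8.94 -6.76 20.68] twist [ 0.08  -0.558 -0.117]
cm [19.24 -3.68 13.02] twist [ 0.08  -0.558 -0.117]
[0.085, 1, 0] [ 0.31  0.12  1.33  0.    1.69 -1.18] 1.114062980439796e-08
cm [ 17.87 -13.52  41.35] twist [ 1.025 -0.768 -1.612]
cm [ 8.94 -6.76 20.68] twist [ 0.513 -0.384 -0.806]
cm [13.53 13.01 14.18] twist [ 0.513 -0.384 -0.806]
[-0.085, -1, 0] [0.31 0.12 1.33 0.   1.69 1.96] 2.4664061487600367e-08
cm [ 17.87 -13.52  41.35] twist [-0.721 -0.961  1.161]
cm [ 8.94 -6.76 20.68] twist [-0.36  -0.481  0.58 ]
cm [  9.3  -18.48  11.19] twist [-0.36  -0.481  0.58 ]
[0.7, -0.7, 0] [0.31 0.12 1.33 0.   1.69 1.09] 2.4981915176197783e-08
cm [ 17.87 -13.52  41.35] twist [-0.234 -1.109  0.392]
cm [ 8.94 -6.76 20.68] twist [-0.117 -0.554  0.196]
cm [ 16.54 -11.32  12.3 ] twist [-0.117 -0.554  0.196]
```

>>> {"fn": "jog_arm", "kwargs": {
  "series": [
    {"translation": [0.9, -0.7, 2], "twist": [0.008, -0.056, -0.012]},
    {"translation": [2, -1.5, 4.7], "twist": [0.018, -0.127, -0.027]},
    {"translation": [3.2, -2.4, 7.4], "twist": [0.029, -0.2, -0.042]},
    {"translation": [4.4, -3.3, 10.1], "twist": [0.039, -0.273, -0.057]},
    {"translation": [5.5, -4.2, 12.8], "twist": [0.05, -0.345, -0.072]},
    {"translation": [6.7, -5.1, 15.5], "twist": [0.06, -0.418, -0.088]},
    {"translation": [7.9, -6, 18.2], "twist": [0.071, -0.491, -0.103]},
    {"translation": [8.9, -6.8, 20.7], "twist": [0.08, -0.558, -0.117]}
  ],
  "gripper": 1,
  "grip_force": 10
}}

```text
time: 15.25
ee_pos: [0.5035, -0.0079, 0.224]
tool_rot: [-0.163, 0.746, 0.604, 0.228]
contact_force: [0.4, -0.7, -0.2]
grip_width: 0.0176
grip_force: 0.0
```

>>> {"fn": "jog_arm", "kwargs": {
  "series": [
    {"translation": [2.6, -0.5, 1.8], "twist": [0.011, -0.076, -0.016]},
    {"translation": [5.2, -1, 3.5], "twist": [0.022, -0.151, -0.032]},
    {"translation": [7.8, -1.5, 5.3], "twist": [0.032, -0.227, -0.048]},
    {"translation": [10.4, -2, 7.1], "twist": [0.043, -0.302, -0.063]},
    {"translation": [13, -2.5, 8.8], "twist": [0.054, -0.378, -0.079]},
    {"translation": [15.6, -3, 10.6], "twist": [0.065, -0.453, -0.095]},
    {"translation": [18, -3.4, 12.2], "twist": [0.075, -0.523, -0.109]},
    {"translation": [19.24, -3.68, 13], "twist": [0.08, -0.558, -0.117]}
  ]
}}

```text
time: 16.25
ee_pos: [0.5177, 0.2273, 0.2164]
tool_rot: [-0.007, 0.736, 0.677, -0.001]
contact_force: [0.1, 0.4, 0.0]
grip_width: 0.0004
grip_force: 0.0
```

>>> {"fn": "jog_arm", "kwargs": {
  "series": [
    {"translation": [0, 0, 0], "twist": [0, 0, 0]},
    {"translation": [0, 0, 0], "twist": [0, 0, 0]}
  ]
}}

```text
time: 16.5
ee_pos: [0.5184, 0.2244, 0.2167]
tool_rot: [-0.007, 0.737, 0.676, -0.0]
contact_force: [0.3, 0.4, -0.5]
grip_width: 0.0005
grip_force: 0.0
```

```bash
python3 - <<'E'
from h import *
s,x,T=st();print(x,s["contact_force"],s["time"],s["grip_width"])
F=frame([0,0,-1],[1,-.085,0])
for P in([.519,.2245,.125],[.5165,.2242,.105],[.5165,.2242,.09]): goto(P,F)
E
```

```text
[0.51842396 0.22441658 0.21666749] [ 0.31844013  0.4068914  -0.46435176] 16.5 0.0005490912187069845
cm [-0.07  0.15  9.17] twist [-0.01  -0.009 -0.002]
cm [-0.14 -0.07 11.17] twist [-0.01  -0.009 -0.002]
cm [-0.15 -0.06 12.67] twist [-0.01  -0.009 -0.002]
```

Descend onto the pad slowly.

>>> {"fn": "jog_arm", "kwargs": {
  "series": [
    {"translation": [0, 0.1, 4], "twist": [-0.01, -0.009, 0]},
    {"translation": [-0.1, 0.1, 7.5], "twist": [-0.01, -0.009, 0]},
    {"translation": [-0.1, 0.1, 9.2], "twist": [-0.01, -0.009, 0]},
    {"translation": [-0.1, 0, 10], "twist": [-0.01, -0.009, 0]},
    {"translation": [-0.1, 0, 10.8], "twist": [-0.01, -0.009, 0]},
    {"translation": [-0.15, -0.05, 11.6], "twist": [-0.01, -0.009, 0]},
    {"translation": [-0.15, -0.05, 12.3], "twist": [-0.01, -0.009, 0]},
    {"translation": [-0.15, -0.05, 12.6], "twist": [-0.01, -0.009, 0]}
  ]
}}

```text
time: 17.5
ee_pos: [0.5167, 0.2253, 0.0907]
tool_rot: [-0.001, 0.737, 0.676, 0.0]
contact_force: [-3.1, 1.4, 5.1]
grip_width: 0.0004
grip_force: 2.6
```

>>> {"fn": "jog_arm", "kwargs": {
  "series": [
    {"translation": [0, 0, 0], "twist": [0, 0, 0]},
    {"translation": [0, 0, 0], "twist": [0, 0, 0]},
    {"translation": [0, 0, 0], "twist": [0, 0, 0]}
  ]
}}

```text
time: 17.88
ee_pos: [0.5167, 0.2253, 0.091]
tool_rot: [-0.001, 0.737, 0.676, 0.0]
contact_force: [-3.3, 1.3, 4.6]
grip_width: 0.0003
grip_force: 2.5
```

```bash
python3 - <<'E'
from h import *
from plant import capture
z=[];f=[]
for k in range(6):
    c=capture("side");s,x,T=st();z.append(x);f.append(s["contact_force"])
print(np.mean(z,0),np.std(z,0),np.mean(f,0),s["time"],T.as_matrix()[:,2])
im=np.mean([capture("side")["image"].astype(float) for _ in range(4)],0).astype(np.uint8)
t=capture("top")["image"]
cv2.imwrite("pics/press.png",np.hstack([cv2.resize(im[240:320,210:300],(450,400),interpolation=3),cv2.resize(t[135:225,180:260],(350,400),interpolation=3)]))
E
```

```text
[0.51671476 0.22526786 0.0910682 ] [9.16699130e-06 9.53790586e-06 1.66154394e-05] [-4.02173912  0.99444846  5.16003026] 18.175 [-5.63097056e-04  1.05808406e-03 -9.99999282e-01]
```

View pics/press.png

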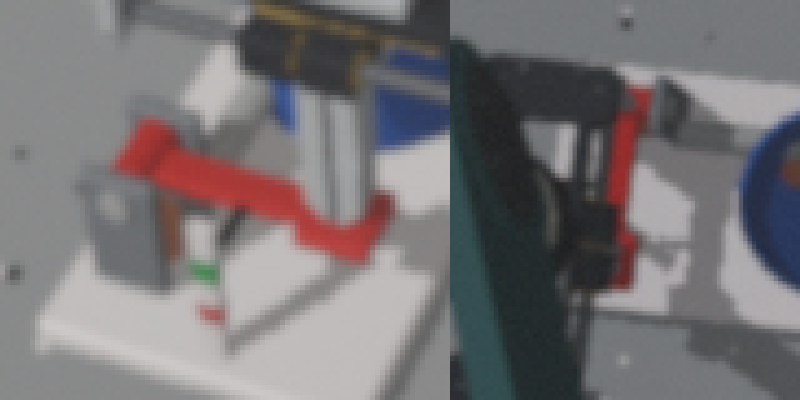

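The fingertips press the pad at side crop (335,215) and the lever lies nearly level. The tip is at z = 0.080 against 0.079 for level, with about 5 N, which matches half-way. I'll go down 1 mm more and hold.

>>> {"fn": "jog_arm", "kwargs": {
  "series": [
    {"translation": [0, 0, 0.1], "twist": [0, 0, 0]},
    {"translation": [0, 0, 0.1], "twist": [0, 0, 0]},
    {"translation": [0, 0, 0.1], "twist": [0, 0, 0]},
    {"translation": [0, 0, 0.1], "twist": [0, 0, 0]},
    {"translation": [0, 0, 0.1], "twist": [0, 0, 0]},
    {"translation": [0, 0, 0.1], "twist": [0, 0, 0]},
    {"translation": [0, 0, 0.1], "twist": [0, 0, 0]},
    {"translation": [0, 0, 0.1], "twist": [0, 0, 0]}
  ]
}}

```text
time: 19.42
ee_pos: [0.5168, 0.2252, 0.0901]
tool_rot: [-0.0, 0.737, 0.676, 0.0]
contact_force: [-4.0, 1.3, 5.8]
grip_width: 0.0008
grip_force: 2.6
```

>>> {"fn": "jog_arm", "kwargs": {
  "series": [
    {"translation": [0, 0, 0], "twist": [0, 0, 0]},
    {"translation": [0, 0, 0], "twist": [0, 0, 0]},
    {"translation": [0, 0, 0], "twist": [0, 0, 0]},
    {"translation": [0, 0, 0], "twist": [0, 0, 0]},
    {"translation": [0, 0, 0], "twist": [0, 0, 0]},
    {"translation": [0, 0, 0], "twist": [0, 0, 0]},
    {"translation": [0, 0, 0], "twist": [0, 0, 0]},
    {"translation": [0, 0, 0], "twist": [0, 0, 0]}
  ]
}}

```text
time: 20.42
ee_pos: [0.5168, 0.2252, 0.0901]
tool_rot: [-0.0, 0.737, 0.676, 0.0]
contact_force: [-3.9, 0.3, 5.3]
grip_width: 0.0004
grip_force: 2.6
```

>>> {"fn": "jog_arm", "kwargs": {
  "series": [
    {"translation": [0, 0, 0], "twist": [0, 0, 0]},
    {"translation": [0, 0, 0], "twist": [0, 0, 0]},
    {"translation": [0, 0, 0], "twist": [0, 0, 0]},
    {"translation": [0, 0, 0], "twist": [0, 0, 0]},
    {"translation": [0, 0, 0], "twist": [0, 0, 0]},
    {"translation": [0, 0, 0], "twist": [0, 0, 0]},
    {"translation": [0, 0, 0], "twist": [0, 0, 0]},
    {"translation": [0, 0, 0], "twist": [0, 0, 0]}
  ]
}}

```text
time: 21.42
ee_pos: [0.5168, 0.2252, 0.0901]
tool_rot: [-0.0, 0.737, 0.676, 0.0]
contact_force: [-4.0, 1.4, 4.9]
grip_width: 0.0004
grip_force: 2.6
```

>>> {"fn": "jog_arm", "kwargs": {
  "series": [
    {"translation": [0, 0, 0], "twist": [0, 0, 0]},
    {"translation": [0, 0, 0], "twist": [0, 0, 0]},
    {"translation": [0, 0, 0], "twist": [0, 0, 0]},
    {"translation": [0, 0, 0], "twist": [0, 0, 0]}
  ]
}}

```text
time: 21.92
ee_pos: [0.5168, 0.2252, 0.0901]
tool_rot: [-0.0, 0.737, 0.676, 0.0]
contact_force: [-4.4, 1.2, 5.2]
grip_width: 0.0002
grip_force: 2.6
```

```bash
python3 -c "
from plant import ticket
print(ticket.hand_in())"
```

```text
the job is handed in; nothing more can be done
None
```

The job is handed in, with no verdict returned: all six balls are in the pot, the empty cup stands upright on the tray, released, and the lever was held down at level (fingertips at 79 mm, about 5 N) for over 3 s and was still held at hand-in.

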